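# Clamp the gauge rod and close the inspection cover

### The arm

A 7-joint arm with a two-finger parallel gripper is mounted at the origin on the work surface. World frame = base frame: x ahead of the robot, y to its left, z up, the work surface at z = 0. Lengths are in m, angles in rad, forces in N, time in s.
With the tool pointing down it reaches from about 0.4 to 0.85 m from the base axis. Payload 10.4 kg.
Tool frame: the origin (TCP) lies between the finger pads; the fingertips stand manip.tip_extent ahead of it and the grasp point (between the pads) lies 6 mm ahead of it (manip.tip_extent is the distance from the TCP to the fingertips, in m); z points along the fingers, y is the line along which they close (so a half turn about z gives the same grasp; the last joint's range is limited). The gripper opens to 85 mm and grips with 20 to 120 N. Pads are 22 mm wide; open, the fingers measure 114 mm over their backs; the gripper's body (76 mm by 85 mm) begins 54 mm behind the grasp point. The pads swing forward as they close: fully open they stand 13 mm farther back than shut.
Start: joints at [1.306, 0.332, -0.065, 1.46, 0.022, 1.35, -0.088], TCP at [0.15, -0.607, 0.256] pointing down, gripper open.
Joint ranges: [-2.6, 2.6], [-0.5, 2.12], [-1.47, 1.34], [0.16, 2.42], [-1.27, 4.41], [0.06, 2.06], [-2.6, 2.6]. Speed limits (rad/s): [2.22, 2.22, 2.79, 2.79, 3.14, 3.14, 3.14].

### API

Orientations are given as a unit quaternion [x, y, z, w].
In Python, from workcell import get_obs, optics, workorder, manip gives the robot as it stands.
- The arm moves only by the tool jog_arm, never from a script. Its argument "increments" is a list of rows, each a list of 7 numbers: the shift along the tool's x, y, z in m, then the turn, a rotation vector about the tool's x, y, z in rad, then the opening, from -1 (shut) to 1 (fully open). A call has 1 to 5 rows; each row is the pose to reach, as a shift and turn from the pose commanded when the call began, along the tool's axes at that moment; what a row does not reach only later rows make up. A row lasts 1/12 s, in which the tool goes at most 41.7 mm and 7.16 degrees, less where a joint would pass 70% of its speed; a pose out of reach is approached as far as the arm can. A call with a gripper value outside its range is refused whole. The fingers move at their own pace and stop on an object; "grip_force" is the grip in N (left out, the last holds). Time passes only in rows, so rows that repeat a pose let the fingers close. It gives the time, the measured TCP pose, the force, the opening and the grip force at its end, in the units of the state.
- get_obs(): the state, without advancing time (a new reading comes with each control period).
- optics.camera(name): name is "scene" or "top" or "wrist"; returns a dict with "color" (480x640x3 uint8, red, green, blue), "depth" (480x640 float32, m along the optical axis (not along the pixel's ray), 0 where there is no reading), "K" (3x3 intrinsics, pixels), "k1" (the pictures are not rectified: a ray, as slopes to the right and down, at radius r is drawn at 1 + k1 r^2 times it, then the intrinsics apply), "R" (3x3) and "t" (3): a world point X has camera coordinates R X + t. Camera axes: x right, y down, z forward; pixel columns grow to the right and rows downward; lengths in m; the calibration is good to about 2 mm. A picture is of the moment at which its call begins.
- workorder.hand_in(): hands the job in; it is judged then, once.
The state is a dict: "clock": time; "joint_pos": joint angles; "joint_velocities": joint speeds; "tau": joint torques, N m; "position": TCP position; "ee_rot": TCP orientation; "ft_force": force on the tool from outside, world axes, zero at the start; "torque": the same for the moment, N m; "grip_width": opening from 0.0 (shut) to 1.0 (fully open); "grasp_force": force on a finger pad.
Only numpy, scipy, OpenCV 4.12 (cv2) and the standard library are available. Lean on these libraries where they do the work, as an engineer would, in place of code of your own. Each camera call takes 0.05 s, during which the arm holds its last target. There are 200 camera calls.

### The job

Take the long plain rod (not the short one, not the one with the collar) from the rack, lay it in the two V rests of the inspection fixture and let go of it, then slide the tailstock up until the rod is held snugly between both centre cups. Then lower the clear cover gently, without letting it drop, until it lies fully down on its stops, and let go. Leave the other rods and everything else on the bench where they are.

Things in the scene. Friction and masses are not known exactly. Their poses are not given: they have to be found in the camera images.
- fixture: fixed rod inspection fixture: dark steel base 230 (x) x 330 (y) x 20 mm, origin at the centre of its underside; x points away from the robot, y along the rod's line. Headstock at its -y end, two V rests in the middle, sliding tailstock at its +y end. Rear wall 98 mm high at x = +101 to +117 mm; two stop posts, 16 mm across, 101 mm high, at x = -72, y = +-140 mm
- seat (a point): where the clamped rod's centre belongs: fixture x = -30, y = 0, 55 mm above the underside (35 above the base's top); axes as the fixture's, rod along y. Two V rests, 10 mm wide, at y = -42 and +42 mm from here carry the rod with its axis at this height; their mouth is 28 mm wide, level with the axis
- head_cup (a point): middle of the rim of the headstock's steel cup, at y = -63 mm from the seat, opening to fixture +y. Both cups are 18 mm across with a 9 mm bore that takes the tip of the rod's round end (1.6 mm deep)
- tail_cup (a point): middle of the rim of the tailstock's like cup, facing the headstock; it lies at y = +108 mm minus the tail joint's value from the seat
- tail (a joint): tailstock slide, m: 0 fully back, grows as it slides towards the headstock (fixture -y), end of travel 0.06; with the long rod clamped it reads about 0.0446. Stays where left (2 N friction)
- tail_fin (a point): black upright fin on top of the tailstock to hold it by: 14 mm thick (fixture x), 30 mm long (fixture y), free from 23 mm below this point to 9 mm above it; the 28 mm wide tail block lies below
- cover (a joint): cover hinge, rad: 0 is down on its stops, about 1.57 upright (starts near there), most 1.75. The stiff hinge holds the cover only near upright; below about 1.1 rad it falls if let go
- cover_hinge (a point): middle of the cover's hinge line, which runs along the fixture's y, at fixture x = +100, 105 mm above the underside; axes as the fixture's
- cover_bar (a point): middle of the cover's handle: a round bar 12 mm thick, 110 mm long, parallel to the hinge line, 220 mm from it in the cover's plane, 34 mm clear of the cover's front edge. The cover is a grey frame with a clear pane, 300 mm wide (y), 180 deep, 8 thick, 0.45 kg. When down, the bar is at fixture x = -120 mm, 105 mm above the underside
- rack: fixed black rod rack, base 190 (x) x 90 (y) x 8 mm, origin at the centre of its underside; three pairs of V rests at x = -65, 0, +65 mm (each pair at y = +-30 mm, rests 10 mm wide, 28 mm mouth) hold three steel rods parallel to its y, axes 42 mm up
- long_rod: the wanted rod: plain steel, round ends, 14 mm thick, 130 mm long, 0.15 kg; origin at its centre, y along it (either way round is fine; it may be rolled about y)
- short_rod: other plain rod in the rack, 14 mm thick, 95 mm long; origin at centre, y along it
- collar_rod: other rod in the rack, 14 mm thick, 130 mm long, with a collar 24 mm across and 16 mm wide round its middle; origin at centre, y along it
- oil_bottle: small capped bottle, 26 mm across, 75 mm tall, standing just left (+y) of the fixture; origin at the centre of its underside
- lens_can: black lens canister, 44 mm across, 58 mm tall; origin at the centre of its underside
- note_pad: pale block of note paper, 76 x 76 x 22 mm, right (-y) of the fixture; origin at the centre of its underside
- mouse: black computer mouse, 100 x 58 x 34 mm, in front of the fixture; origin at the centre of its underside, long along x
- driver: screwdriver, 150 mm long, lying to the right; origin at the centre of its underside, long along x
- tape_holder: black tape dispenser, 140 x 50 mm, 86 mm high, far right; origin at the centre of its underside, long along x
- slide_box: grey closed slide box, 50 x 90 x 35 mm, right behind the fixture; origin at the centre of its underside
Mind the look-alikes: they are no part of the job. What is shaped like the long_rod but brown or orange is not meant.

How it is judged:
On the way, in this order (a step that is already met when the one before it is completed fails the run):
1. the long rod lies in both V rests, let go, with the cover still up (x of long_rod in the frame of seat between -0.004 and 0.004 m and z of long_rod in the frame of seat between -0.004 and 0.004 m and angle between the y axis of long_rod and the y axis of seat, either way round below 0.06 rad and y of long_rod in the frame of seat between -0.02 and 0.05 m and contact force between the fingers and long_rod below 0.3 N and value of joint cover above 0.5 rad), for 0.2 s.
2. the tailstock holds the rod between both cups, with the cover still up (x of long_rod in the frame of seat between -0.004 and 0.004 m and z of long_rod in the frame of seat between -0.004 and 0.004 m and angle between the y axis of long_rod and the y axis of seat, either way round below 0.06 rad and y of long_rod in the frame of seat between -0.004 and 0.004 m and value of joint tail between 0.041 and 0.052 m and value of joint cover above 0.5 rad), for 0.2 s.
3. the cover is down on its stops (value of joint cover below 0.03 rad), for 0.2 s.
At the end, for the whole second after the job is handed in: The long rod lies within 4 mm of its seat in x, y and z and within 0.06 rad of the fixture's line, the tailstock is up against it (joint 0.041 to 0.052), the cover is down (under 0.03 rad) and everything is at rest and released (x of long_rod in the frame of seat between -0.004 and 0.004 m and z of long_rod in the frame of seat between -0.004 and 0.004 m and angle between the y axis of long_rod and the y axis of seat, either way round below 0.06 rad and y of long_rod in the frame of seat between -0.004 and 0.004 m and value of joint tail between 0.041 and 0.052 m and value of joint cover below 0.03 rad and velocity of joint cover between -0.05 and 0.05 rad/s and linear speed of long_rod below 0.02 m/s); the robot touches nothing.
It fails at once if the cover comes down on its stops hard (faster than 0.8 rad/s, about 0.18 m/s at its bar, in the last 0.2 rad) (value of joint cover below 0.2 rad and velocity of joint cover below -0.8 rad/s).
It fails at once if another rod is moved more than 30 mm (distance of any of short_rod, collar_rod from where it was at the start of the episode above 0.03 m).
It fails at once if a bystander is moved more than 30 mm (distance of any of oil_bottle, lens_can, note_pad, mouse, driver, tape_holder, slide_box from where it was at the start of the episode above 0.03 m).
It also fails if it takes over 72 s, if anything falls off the work surface, if the arm or the gripper's body presses on something with over 40 N, if the wrist force passes 120 N, or if a joint passes its speed limit or range.

## Working session

There is one attempt and no reset: what is moved stays moved. The work goes in short steps, Python scripts to look and compute and a tool call to move; the robot and the scene stay as the last step left them, time stands still between calls to the robot, and variables do not carry over. Pictures are saved under pics/ and viewed, at most 13 in all, crops included, and the job is handed in when it is done.

Besides the shell and the picture viewer there is one more tool, called after ">>>" in YAML: its name, and indented under it one key for each argument. jog_arm: Moves the arm, as the interface text tells. Its arguments: {"type":"object","properties":{"increments":{"type":"array"},"grip_force":{"type":"number"}},"required":["increments"]}

```bash
mkdir -p pics; cat > h.py <<'E'
import numpy as np, cv2
from workcell import get_obs, optics, workorder, manip
def cam(n,save=None):
    c=optics.camera(n)
    if save: cv2.imwrite(f'pics/{save}.png',c['color'][:,:,::-1])
    return c
def ray(c,u,v):
    K=c['K']; d=np.array([(u-K[0,2])/K[0,0],(v-K[1,2])/K[1,1]]); s=d.copy()
    for _ in range(20): s=d/(1+c['k1']*(s@s))
    r=np.array([s[0],s[1],1.]); return c['R'].T@r, -c['R'].T@c['t']
def onz(c,u,v,z):
    d,o=ray(c,u,v); return o+d*(z-o[2])/d[2]
def dep(c,u,v):
    d,o=ray(c,u,v); return o+d*c['depth'][int(round(v)),int(round(u))]
def proj(c,X):
    p=c['R']@np.asarray(X)+c['t']; s=p[:2]/p[2]; s=s*(1+c['k1']*(s@s)); return c['K'][:2,:2]@s+c['K'][:2,2]
E
python3 - <<'E'
from h import *
o=get_obs(); print({k:np.round(v,3) for k,v in o.items()}, manip.tip_extent)
for n in ('top','scene'):
    c=cam(n,n+'0'); np.savez(n+'0.npz',**c); print(n,c['K'][0],c['k1'],-c['R'].T@c['t'],c['R'][2])
E
```

```text
{'clock': np.float64(0.0), 'joint_pos': array([ 1.306,  0.333, -0.065,  1.461,  0.022,  1.35 , -0.089]), 'joint_velocities': array([ 0.001,  0.001,  0.001,  0.001, -0.   , -0.001,  0.002]), 'tau': array([-0.0000e+00, -6.2544e+01,  4.9000e-02, -3.9160e+01,  1.6000e-02,
        1.0000e-02,  0.0000e+00]), 'position': array([ 0.15 , -0.607,  0.256]), 'ee_rot': array([ 0.993,  0.121, -0.   , -0.001]), 'ft_force': array([-0.093, -0.279, -0.007]), 'torque': array([ 0.047, -0.022,  0.063]), 'grasp_force': np.float64(0.0), 'grip_width': np.float64(0.998)} 0.025
top [494.86230179   0.         329.97730731] -0.09725672848343955 [ 0.46408576 -0.0407486   1.35204266] [ 0.05992096 -0.02458759 -0.99790026]
scene [451.10941487   0.         311.41619231] -0.0674932412214967 [0.86694499 0.63976295 1.20771531] [-0.24761329 -0.50184471 -0.82875783]
```

View pics/top0.png

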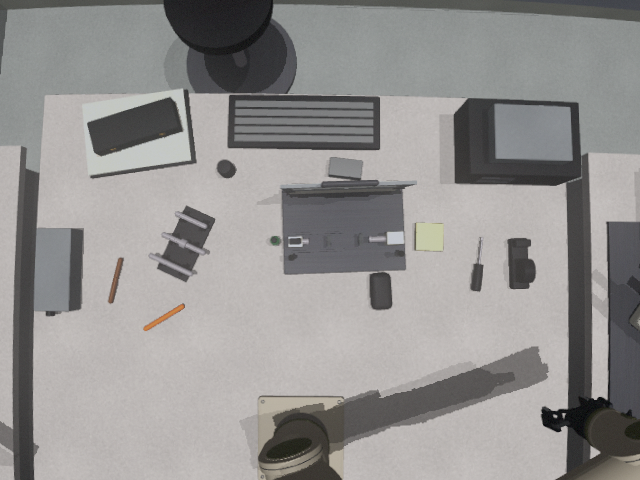

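View pics/scene0.png

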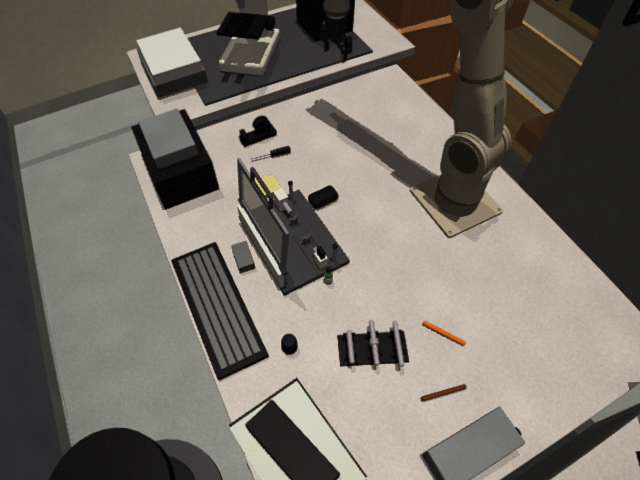

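The top view has the rack at about (185,243). Its rods are at (192,220) short, (185,243) collar and (173,265) long. The fixture is at (345,230), with its tailstock at (296,241) and headstock at (390,238). The cover is upright at row 185. The bottle is at (275,240) and the mouse at (381,291).

```bash
python3 - <<'E'
from h import *
c=dict(np.load('top0.npz')); im=c['color'][:,:,::-1]
a=cv2.resize(im[195:295,140:230],None,fx=4,fy=4,interpolation=cv2.INTER_CUBIC)
b=cv2.resize(im[175:285,270:380+40],None,fx=5,fy=4,interpolation=cv2.INTER_CUBIC)
b=cv2.resize(im[175:285,270:420],None,fx=5,fy=5,interpolation=cv2.INTER_CUBIC)
cv2.imwrite('pics/fix.png',b)
hsv=cv2.cvtColor(im,cv2.COLOR_BGR2GRAY)
# rods: bright vs rack: fill dark rack region polygon
m=np.zeros_like(hsv); dark=((hsv<75)).astype(np.uint8); dark[:,:145]=0;dark[:,225:]=0;dark[:200]=0;dark[290:]=0
pts=np.argwhere(dark)[:,::-1].astype(np.float32); r=cv2.minAreaRect(pts); print('rack rect',r)
box=cv2.boxPoints(r); print([np.round(onz(c,*p,0.008),3) for p in box])
d=c['depth']; ys,xs=np.mgrid[200:290,140:230]
P=np.array([dep(c,u,v) for u,v in zip(xs.ravel(),ys.ravel())]); Z=P[:,2].reshape(ys.shape)
mask=((Z>0.038)&(Z<0.08)).astype(np.uint8)
n,l,s,ce=cv2.connectedComponentsWithStats(mask)
for i in range(1,n):
    if s[i,4]<20: continue
    q=P.reshape(*ys.shape,3)[l==i]; 
    mu=q[:,:2].mean(0); w,V=np.linalg.eigh(np.cov((q[:,:2]-mu).T)); t=(q[:,:2]-mu)@V[:,1]
    print(s[i],ce[i]+[140,200],mu,np.median(q[:,2]),q[:,2].max(),'ang',np.degrees(np.arctan2(V[1,1],V[0,1])),np.ptp(t))
E
```

```text
rack rect ((185.8594970703125, 242.30111694335938), (32.1392936706543, 64.21817779541016), 25.016895294189453)
[array([0.465, 0.395, 0.008]), array([0.625, 0.324, 0.008]), array([0.589, 0.243, 0.008]), array([0.43 , 0.314, 0.008])]
[ 35  10  32  21 231] [190.94372294 219.64069264] [0.58546286 0.29618863] 0.0473640974314915 0.057585663263275855 ang 65.78884968904762 0.09216798852830407
[ 21  32  45  24 330] [182.43636364 243.01212121] [0.52316296 0.31696035] 0.048017932325490675 0.059722878670348756 ang 65.8558118345393 0.12946284554080872
[  9  53  45  24 301] [170.76744186 264.72425249] [0.46547695 0.3469876 ] 0.04715988089525758 0.054613639816438075 ang 66.40066501296567 0.12819617831788432
```

View pics/fix.png

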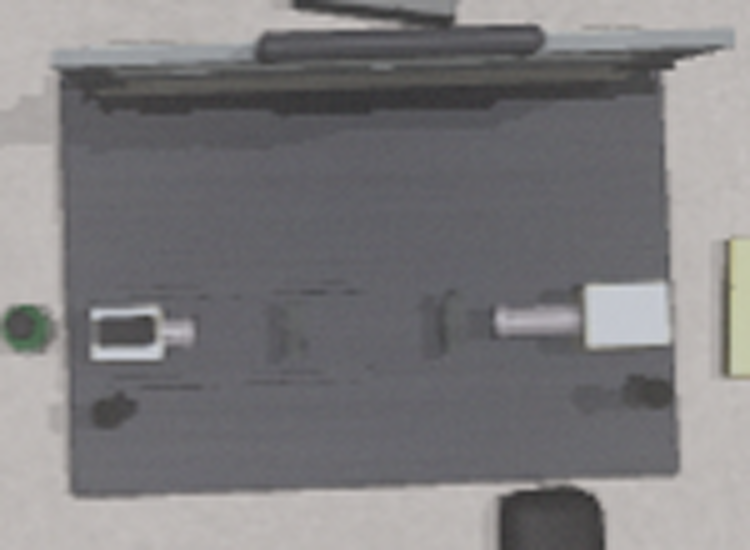

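The enlarged fixture (5x, crop offset 270,175) shows front base corners at (72,495) and (679,473). The head cup rim is at (493,320), the tail cup rim at (195,331), the black fin at (128,331) and the stop posts at (112,410) and (650,392).

```bash
python3 - <<'E'
from h import *
c=dict(np.load('top0.npz')); f=lambda u,v,z: onz(c,270+u/5-.4,175+v/5-.4,z)
A=f(72,495,.02);B=f(679,473,.02);h=f(493,320,.055);t=f(195,331,.055);fin=f(128,331,.1)
print('front corners',A,B,np.linalg.norm(A-B)); print('cups',h,t,np.linalg.norm(h-t))
for n,(p,q) in dict(base=(A,B),cups=(t,h)).items():
    d=p-q; print(n,'yaw of fixture',np.degrees(np.arctan2(-d[0],d[1])))
yaw=np.arctan2(-(A-B)[0],(A-B)[1]); R=np.array([[np.cos(yaw),-np.sin(yaw)],[np.sin(yaw),np.cos(yaw)]])
print('origin from base',(A+B)[:2]/2-R@[-.115,0],'from cups', h[:2]-R@[-.03,-.063], t[:2]-R@[-.03,.108])
# depth: fin, cup, blocks tops
for n,(u,v) in dict(fin=(128,331),headblk=(627,316),tailcup=(180,331),headcup=(540,320),bar=(400,42),post=(105,412),barL=(290,44),barR=(520,40)).items():
    print(n,dep(c,270+u/5-.4,175+v/5-.4))
# fine rod ends
im=c['color']; g=cv2.cvtColor(im,cv2.COLOR_RGB2GRAY)
cv2.imwrite('pics/rack.png',cv2.resize(im[200:290,140:230,::-1],None,fx=6,fy=6,interpolation=cv2.INTER_CUBIC))
E
```

```text
front corners [0.4452677  0.04891493 0.02      ] [ 0.45994055 -0.27841598  0.02      ] 0.32765960831451174
cups [ 0.53971938 -0.17339654  0.055     ] [ 0.53225771 -0.01670291  0.055     ] 0.1568711886456964
base yaw of fixture 2.566608306376743
cups yaw of fixture 2.7263340157228333
origin from base [ 0.56748876 -0.10960074] from cups [ 0.56686809 -0.10911631] [ 0.56706394 -0.12325114]
fin [0.52949631 0.01633837 0.10063804]
headblk [ 0.54122664 -0.2408509   0.07757854]
tailcup [ 0.53173834 -0.00904197  0.06329251]
headcup [ 0.5395353  -0.19731844  0.06268808]
bar [ 0.63952916 -0.10585036  0.33017966]
post [0.48842672 0.02744625 0.09994245]
barL [ 0.63787311 -0.05990251  0.33118415]
barR [ 0.64186871 -0.15661932  0.32590769]
```

View pics/rack.png

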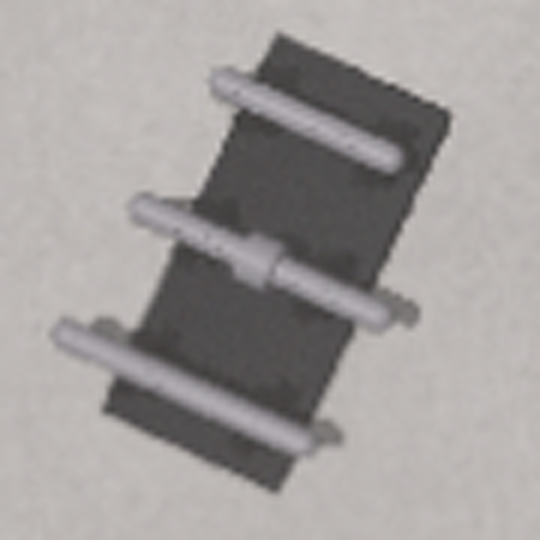

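The enlarged rack crop (6x, offset 140,200) shows the long rod, plain, from (52,331) to (318,442). The collar rod is in the middle and the short rod at the top.

```bash
cat >> h.py <<'E'
from scipy.spatial.transform import Rotation as Ro
def tool(a):  # tool down, closing line at yaw a (deg)
    a=np.radians(a); return np.array([[-np.sin(a),np.cos(a),0],[np.cos(a),np.sin(a),0],[0,0,-1]]).T
def plan(wps,p=None,R=None):
    """wps: (xyz,yaw or R); prints one tool-frame row per call, rounded"""
    o=get_obs()
    if p is None: p=o['position']
    if R is None: R=Ro.from_quat(o['ee_rot']).as_matrix()
    for x,a in wps:
        T=tool(a) if np.isscalar(a) else a
        d=np.round(R.T@(np.array(x)-p),4); w=np.round(Ro.from_matrix(R.T@T).as_rotvec(),3)
        print(d.tolist(),w.tolist(),'len %.3f rot %.1f'%(np.linalg.norm(d),np.degrees(np.linalg.norm(w))))
        p=p+R@d; R=R@Ro.from_rotvec(w).as_matrix()
E
python3 - <<'E'
from h import *
c=dict(np.load('top0.npz')); f=lambda u,v,z: onz(c,140+u/6-.4,200+v/6-.4,z)
for a,b in (((52,331),(318,442)),((128,205),(392,322)),((208,78),(406,162))):
    a=f(*a,.044);b=f(*b,.044);d=a-b;print(a,b,(a+b)/2,np.linalg.norm(d),np.degrees(np.arctan2(d[1],d[0])))
plan([((.27,-.50,.27),-76),((.38,-.38,.27),-70),((.46,-.24,.27),-60),((.48,-.08,.27),-50),((.49,.08,.27),-40),((.48,.23,.27),-30),((.467,.346,.2),-24)])
E
```

```text
[0.49105983 0.40910724 0.044     ] [0.4436727  0.28895503 0.044     ] [0.46736626 0.34903114 0.044     ] 0.12915918089445605 68.47609674213751
[0.54727502 0.3765339  0.044     ] [0.49686406 0.25730148 0.044     ] [0.52206954 0.31691769 0.044     ] 0.12945127799427772 67.08156736216739
[0.60411969 0.34231353 0.044     ] [0.56762981 0.25277907 0.044     ] [0.58587475 0.2975463  0.044     ] 0.09668469323265844 67.82658635224054
[0.1424, -0.0746, -0.0143] [-0.001, 0.0, -0.003] len 0.161 rot 0.2
[0.1358, -0.0898, 0.0] [-0.0, 0.0, -0.104] len 0.163 rot 6.0
[0.1231, -0.1042, 0.0] [-0.0, -0.0, -0.175] len 0.161 rot 10.0
[0.0973, -0.1285, 0.0001] [-0.0, -0.0, -0.174] len 0.161 rot 10.0
[0.1105, -0.1162, 0.0] [-0.0, -0.0, -0.175] len 0.160 rot 10.0
[0.1085, -0.1041, 0.0001] [-0.0, -0.0, -0.174] len 0.150 rot 10.0
[0.0939, -0.0693, 0.07] [-0.0, -0.0, -0.105] len 0.136 rot 6.0
```

>>> jog_arm:
  increments:
    - [0.142,-0.075,-0.014,-0.001,0,-0.003,0]
    - [0.142,-0.075,-0.014,-0.001,0,-0.003,0]
    - [0.142,-0.075,-0.014,-0.001,0,-0.003,0]
    - [0.142,-0.075,-0.014,-0.001,0,-0.003,0]
    - [0.142,-0.075,-0.014,-0.001,0,-0.003,-0.1]

```text
clock: 0.52
position: [0.2769, -0.4946, 0.2711]
ee_rot: [0.992, 0.127, 0.002, 0.0]
ft_force: [1.0, 0.9, 0.2]
grip_width: 0.451
grasp_force: 0.0
```

>>> jog_arm:
  increments:
    - [0.136,-0.09,0,0,0,-0.104,-0.1]
    - [0.136,-0.09,0,0,0,-0.104,-0.1]
    - [0.136,-0.09,0,0,0,-0.104,-0.1]
    - [0.136,-0.09,0,0,0,-0.104,-0.1]
    - [0.136,-0.09,0,0,0,-0.104,-0.1]

```text
clock: 0.93
position: [0.3855, -0.3729, 0.2703]
ee_rot: [0.984, 0.179, 0.001, -0.0]
ft_force: [0.9, 0.8, -0.3]
grip_width: 0.453
grasp_force: 0.0
```

>>> jog_arm:
  increments:
    - [0.123,-0.104,0,0,0,-0.175,-0.1]
    - [0.123,-0.104,0,0,0,-0.175,-0.1]
    - [0.123,-0.104,0,0,0,-0.175,-0.1]
    - [0.123,-0.104,0,0,0,-0.175,-0.1]
    - [0.123,-0.104,0,0,0,-0.175,-0.1]

```text
clock: 1.35
position: [0.4632, -0.2327, 0.2703]
ee_rot: [0.965, 0.264, 0.001, -0.0]
ft_force: [0.9, 0.1, -0.0]
grip_width: 0.45
grasp_force: 0.0
```

>>> jog_arm:
  increments:
    - [0.097,-0.128,0,0,0,-0.174,-0.1]
    - [0.097,-0.128,0,0,0,-0.174,-0.1]
    - [0.097,-0.128,0,0,0,-0.174,-0.1]
    - [0.097,-0.128,0,0,0,-0.174,-0.1]
    - [0.097,-0.128,0,0,0,-0.174,-0.1]

```text
clock: 1.77
position: [0.4804, -0.0734, 0.2703]
ee_rot: [0.938, 0.346, 0.001, -0.0]
ft_force: [0.2, 0.7, 1.6]
grip_width: 0.449
grasp_force: 0.0
```

>>> jog_arm:
  increments:
    - [0.11,-0.116,0,0,0,-0.175,-0.1]
    - [0.11,-0.116,0,0,0,-0.175,-0.1]
    - [0.11,-0.116,0,0,0,-0.175,-0.1]
    - [0.11,-0.116,0,0,0,-0.175,-0.1]
    - [0.11,-0.116,0,0,0,-0.175,-0.1]

```text
clock: 2.18
position: [0.4889, 0.0859, 0.2701]
ee_rot: [0.904, 0.427, 0.001, -0.001]
ft_force: [-0.5, -0.3, 0.9]
grip_width: 0.447
grasp_force: 0.0
```

>>> jog_arm:
  increments:
    - [0.108,-0.104,0,0,0,-0.174,-0.1]
    - [0.108,-0.104,0,0,0,-0.174,-0.1]
    - [0.108,-0.104,0,0,0,-0.174,-0.1]
    - [0.108,-0.104,0,0,0,-0.174,-0.1]
    - [0.108,-0.104,0,0,0,-0.174,-0.1]

```text
clock: 2.6
position: [0.4776, 0.2338, 0.2696]
ee_rot: [0.864, 0.503, 0.0, -0.001]
ft_force: [-0.9, 0.7, -0.0]
grip_width: 0.451
grasp_force: 0.0
```

>>> jog_arm:
  increments:
    - [0.094,-0.069,0.07,0,0,-0.105,-0.1]
    - [0.094,-0.069,0.07,0,0,-0.105,-0.1]
    - [0.094,-0.069,0.07,0,0,-0.105,-0.1]
    - [0.094,-0.069,0.07,0,0,-0.105,-0.1]
    - [0.094,-0.069,0.07,0,0,-0.105,-0.1]

```text
clock: 3.02
position: [0.4648, 0.346, 0.197]
ee_rot: [0.837, 0.546, -0.002, -0.0]
ft_force: [-0.6, 0.7, -0.2]
grip_width: 0.449
grasp_force: 0.0
```

```bash
python3 - <<'E'
from h import *
o=get_obs(); print({k:np.round(o[k],3) for k in('clock','position','ee_rot','grip_width','joint_pos')},manip.tip_extent)
c=cam('wrist','w1'); np.savez('w1.npz',**c); print(-c['R'].T@c['t'],c['R'])
E
```

```text
{'clock': np.float64(3.017), 'position': array([0.465, 0.346, 0.197]), 'ee_rot': array([ 0.837,  0.546, -0.002, -0.   ]), 'grip_width': np.float64(0.449), 'joint_pos': array([-0.013,  0.408, -0.881,  1.624,  0.324,  1.268, -1.367])} 0.025
[0.49278689 0.40819634 0.31536056] [[ 0.9150184  -0.40340605 -0.00221273]
 [-0.38798123 -0.88150739  0.26910087]
 [-0.11050746 -0.24537375 -0.96310946]]
```

View pics/w1.png

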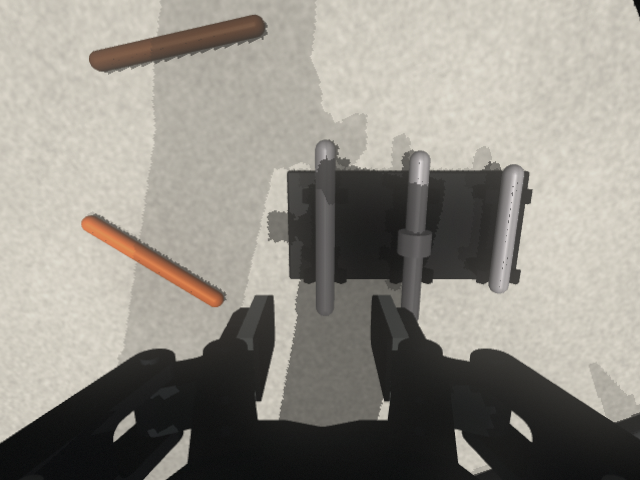

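The wrist view shows the long plain rod upright in the image, ends at about (325,140) and (325,316). It lies between the fingertips in column, and the collar rod is at column 415. I'll cast its ends onto the rod height.

```bash
python3 - <<'E'
from h import *
c=dict(np.load('w1.npz'))
a=onz(c,325,140,.042);b=onz(c,325.5,316.5,.042);d=a-b;print(a,b,(a+b)/2,np.linalg.norm(d),np.degrees(np.arctan2(d[1],d[0])))
# side edges of rod at two rows
g=cv2.cvtColor(c['color'],cv2.COLOR_RGB2GRAY)
print(dep(c,325,180),dep(c,325,230),dep(c,325,290))
m=(a+b)/2; print(np.degrees(np.arctan2(d[1],d[0]))-90)
y=np.degrees(np.arctan2(d[1],d[0]))-90
plan([((m[0],m[1],.10),y),((m[0],m[1],.048),y)])
E
```

```text
[0.49384838 0.4074948  0.042     ] [0.44147501 0.28712318 0.042     ] [0.4676617  0.34730899 0.042     ] 0.13127184989727436 66.48626968190239
[0.48329582 0.38351962 0.04948284] [0.469271   0.35154066 0.04929418] [0.4511881  0.31032147 0.05006883]
-23.513730318097615
[0.0036, 0.0002, 0.0983] [-0.001, 0.002, -0.007] len 0.098 rot 0.4
[0.0, 0.0, 0.052] [-0.0, 0.0, 0.0] len 0.052 rot 0.0
```

>>> jog_arm:
  increments:
    - [0.0036,0,0.098,0,0.002,-0.007,-0.1]
    - [0.0036,0,0.098,0,0.002,-0.007,-0.1]
    - [0.0036,0,0.098,0,0.002,-0.007,-0.1]
    - [0.0036,0,0.098,0,0.002,-0.007,-0.1]
    - [0.0036,0,0.098,0,0.002,-0.007,-0.1]

```text
clock: 3.48
position: [0.469, 0.3467, 0.1027]
ee_rot: [0.837, 0.547, 0.001, 0.0]
ft_force: [1.0, -0.3, 1.0]
grip_width: 0.448
grasp_force: 0.0
```

>>> jog_arm:
  increments:
    - [0,0,0.02,0,0,0,-0.1]
    - [0,0,0.04,0,0,0,-0.1]
    - [0,0,0.052,0,0,0,-0.1]
    - [0,0,0.052,0,0,0,-0.1]
    - [0,0,0.052,0,0,0,-0.1]

```text
clock: 3.9
position: [0.4688, 0.3479, 0.051]
ee_rot: [0.837, 0.547, 0.001, -0.0]
ft_force: [0.5, 0.6, -0.1]
grip_width: 0.455
grasp_force: 0.0
```

>>> jog_arm:
  increments:
    - [0,0,0,0,0,0,-0.3]
    - [0,0,0,0,0,0,-0.5]
    - [0,0,0,0,0,0,-0.7]
    - [0,0,0,0,0,0,-1]
    - [0,0,0,0,0,0,-1]
  grip_force: 50

```text
clock: 4.32
position: [0.4675, 0.3488, 0.0509]
ee_rot: [0.837, 0.548, 0.001, -0.001]
ft_force: [-5.1, -0.3, 8.4]
grip_width: 0.142
grasp_force: 48.6
```

>>> jog_arm:
  increments:
    - [0,0,0,0,0,0,-1]
    - [0,0,-0.02,0,0,0,-1]
    - [0,0,-0.05,0,0,0,-1]
    - [0,0,-0.08,0,0,0,-1]
    - [0,0,-0.12,0,0,0,-1]

```text
clock: 4.73
position: [0.467, 0.3467, 0.1696]
ee_rot: [0.837, 0.548, -0.001, -0.0]
ft_force: [0.0, 0.1, -2.2]
grip_width: 0.141
grasp_force: 48.9
```

```bash
python3 - <<'E'
from h import *
o=get_obs(); print({k:np.round(o[k],3) for k in('clock','position','ee_rot','grip_width','grasp_force','ft_force')},manip.tip_extent)
plan([((.49,.23,.22),-16),((.51,.08,.22),-8),((.52,-.04,.22),0),((.537,-.107,.16),2.6)])
E
```

```text
{'clock': np.float64(4.733), 'position': array([0.467, 0.347, 0.17 ]), 'ee_rot': array([ 0.837,  0.548, -0.001, -0.   ]), 'grip_width': np.float64(0.141), 'grasp_force': np.float64(48.92), 'ft_force': array([ 0.049,  0.061, -2.16 ])} 0.025
[-0.0979, 0.0677, -0.0503] [-0.001, 0.001, -0.132] len 0.129 rot 7.6
[-0.1386, 0.0606, -0.0] [-0.0, 0.0, -0.14] len 0.151 rot 8.0
[-0.1175, 0.0266, 0.0] [-0.0, 0.0, -0.14] len 0.120 rot 8.0
[-0.067, 0.017, 0.06] [-0.0, 0.0, -0.045] len 0.092 rot 2.6
```

>>> jog_arm:
  increments:
    - [-0.098,0.068,-0.05,0,0,-0.132,-1]
    - [-0.098,0.068,-0.05,0,0,-0.132,-1]
    - [-0.098,0.068,-0.05,0,0,-0.132,-1]
    - [-0.098,0.068,-0.05,0,0,-0.132,-1]
    - [-0.098,0.068,-0.05,0,0,-0.132,-1]

```text
clock: 5.15
position: [0.4929, 0.2268, 0.2211]
ee_rot: [0.801, 0.599, 0.001, 0.001]
ft_force: [-0.6, 0.3, -2.1]
grip_width: 0.143
grasp_force: 49.0
```

>>> jog_arm:
  increments:
    - [-0.139,0.06,0,0,0,-0.14,-1]
    - [-0.139,0.06,0,0,0,-0.14,-1]
    - [-0.139,0.06,0,0,0,-0.14,-1]
    - [-0.139,0.06,0,0,0,-0.14,-1]
    - [-0.139,0.06,0,0,0,-0.14,-1]

```text
clock: 5.57
position: [0.511, 0.0732, 0.2188]
ee_rot: [0.758, 0.653, -0.001, 0.001]
ft_force: [0.5, -1.0, -1.8]
grip_width: 0.142
grasp_force: 49.0
```

>>> jog_arm:
  increments:
    - [-0.117,0.027,0,0,0,-0.14,-1]
    - [-0.117,0.027,0,0,0,-0.14,-1]
    - [-0.117,0.027,0,0,0,-0.14,-1]
    - [-0.117,0.027,0,0,0,-0.14,-1]
    - [-0.117,0.027,0,0,0,-0.14,-1]

```text
clock: 5.98
position: [0.5206, -0.0412, 0.219]
ee_rot: [0.709, 0.706, 0.0, -0.0]
ft_force: [-0.3, 1.7, -1.9]
grip_width: 0.142
grasp_force: 49.0
```

>>> jog_arm:
  increments:
    - [-0.065,0.017,0.06,0,0,-0.045,-1]
    - [-0.065,0.017,0.06,0,0,-0.045,-1]
    - [-0.065,0.017,0.06,0,0,-0.045,-1]
    - [-0.065,0.017,0.06,0,0,-0.045,-1]
    - [-0.065,0.017,0.06,0,0,-0.045,-1]

```text
clock: 6.4
position: [0.5379, -0.1021, 0.1592]
ee_rot: [0.69, 0.723, 0.001, -0.001]
ft_force: [1.0, 0.6, -1.5]
grip_width: 0.145
grasp_force: 49.1
```

```bash
python3 - <<'E'
from h import *
o=get_obs(); print({k:np.round(o[k],4) for k in('clock','position','ee_rot','grip_width','grasp_force','ft_force')})
c=cam('wrist','w2'); np.savez('w2.npz',**c); print(-c['R'].T@c['t'])
E
```

```text
{'clock': np.float64(6.4), 'position': array([ 0.5379, -0.1021,  0.1592]), 'ee_rot': array([ 6.904e-01,  7.235e-01,  1.100e-03, -6.000e-04]), 'grip_width': np.float64(0.1447), 'grasp_force': np.float64(49.0905), 'ft_force': array([ 0.9573,  0.5512, -1.5363])}
[ 0.5349482  -0.03465223  0.27793046]
```

View pics/w2.png

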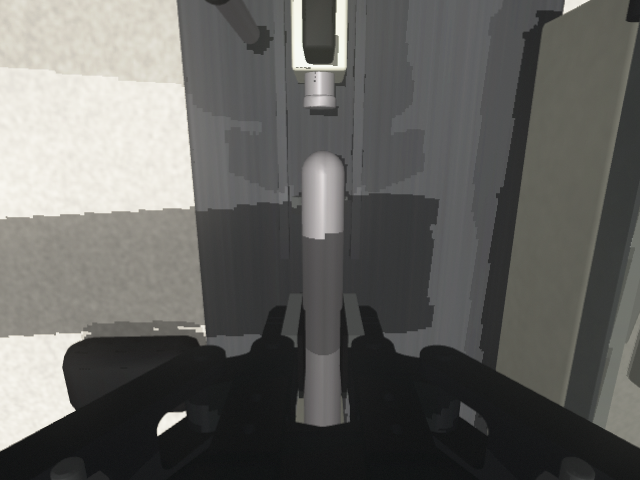

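The wrist view shows the rod held with its far tip at (323,151) and axis at about column 323. The tail cup rim is at (320,106), the fin at (320,30), and the fixture's left (front) base edge runs from (180,20) to (205,330).

```bash
python3 - <<'E'
from h import *
c=dict(np.load('w2.npz'))
for z in (.149,.152):
    t=onz(c,323.3,151,z);q=onz(c,322.7,320,z);d=t-q;print('tip',t,q,'rod yaw',np.degrees(np.arctan2(-d[0],d[1])))
print('depth tip region',dep(c,323,175),dep(c,323,220))
print('tail cup rim',onz(c,320,105,.055), 'depth cup',dep(c,320,98),dep(c,320,80))
e=[onz(c,180,20,.02),onz(c,203,300,.02)];d=e[0]-e[1];print('edge',e,np.degrees(np.arctan2(-d[0],d[1])))
for v in (100,160,220):
    # groove lines
    row=c['color'][v,255:385].mean(1).astype(int); print(v,row.tolist())
E
```

```text
tip [ 0.53563815 -0.03751438  0.149     ] [ 0.53821429 -0.09719419  0.149     ] rod yaw 2.4716971815455855
tip [ 0.53562209 -0.03744778  0.152     ] [ 0.53813829 -0.09573894  0.152     ] rod yaw 2.471697181545597
depth tip region [ 0.53583227 -0.04443776  0.15786764] [ 0.5364817  -0.05838266  0.15809362]
tail cup rim [ 0.53322111 -0.01551902  0.055     ] depth cup [ 0.53315139 -0.01303277  0.06545545] [ 0.53275052 -0.00420172  0.06354358]
edge [array([0.44781118, 0.03096129, 0.02      ]), array([ 0.45497933, -0.14796721,  0.02      ])] 2.294129183883905
100 [87, 88, 89, 90, 90, 89, 88, 88, 89, 89, 90, 91, 92, 91, 92, 90, 90, 88, 88, 87, 89, 93, 102, 102, 102, 103, 103, 102, 103, 103, 96, 73, 89, 90, 89, 88, 88, 88, 90, 88, 88, 87, 87, 88, 86, 88, 89, 90, 96, 120, 135, 142, 151, 157, 161, 166, 173, 181, 188, 193, 198, 203, 208, 213, 217, 213, 208, 203, 197, 191, 185, 178, 170, 162, 154, 148, 141, 135, 127, 116, 93, 84, 89, 88, 89, 88, 88, 89, 90, 89, 88, 87, 87, 88, 89, 90, 89, 86, 79, 89, 100, 100, 101, 100, 100, 99, 100, 99, 97, 86, 87, 87, 86, 87, 87, 88, 88, 86, 87, 87, 86, 86, 86
[... 461 characters left out ...]
4, 80, 98, 97, 98, 97, 98, 98, 98, 97, 92, 68, 86, 87, 87, 86, 87, 87, 88, 86, 86, 87, 85, 85, 83, 82, 82, 83, 85, 86, 86, 85, 86, 85]
220 [59, 59, 59, 57, 58, 58, 58, 59, 59, 58, 59, 58, 59, 59, 60, 60, 59, 59, 60, 61, 60, 60, 57, 58, 56, 64, 64, 63, 64, 64, 64, 65, 63, 60, 60, 61, 61, 61, 61, 61, 62, 62, 62, 61, 61, 61, 74, 108, 119, 128, 134, 139, 144, 147, 151, 156, 159, 163, 167, 171, 176, 180, 184, 188, 192, 196, 200, 203, 200, 192, 185, 180, 176, 176, 175, 173, 170, 166, 164, 160, 154, 148, 142, 137, 130, 124, 116, 106, 90, 61, 62, 61, 62, 62, 61, 60, 59, 64, 64, 65, 64, 64, 65, 65, 62, 61, 60, 61, 60, 59, 59, 59, 58, 60, 60, 58, 57, 57, 57, 58, 57, 57, 58, 58, 58, 58, 57, 57, 57, 57]
```

>>> jog_arm:
  increments:
    - [0,-0.0014,0.03,0,0,0,-1]
    - [0,-0.0014,0.06,0,0,0,-1]
    - [0,-0.0014,0.08,0,0,0,-1]
    - [0,-0.0014,0.088,0,0,0,-1]
    - [0,-0.0014,0.09,0,0,0,-1]

```text
clock: 6.87
position: [0.5362, -0.1026, 0.069]
ee_rot: [0.69, 0.724, 0.001, -0.0]
ft_force: [-0.1, 0.7, -1.2]
grip_width: 0.141
grasp_force: 49.1
```

>>> jog_arm:
  increments:
    - [0,0,0.001,0,0,0,-1]
    - [0,0,0.002,0,0,0,-1]
    - [0,0,0.003,0,0,0,-1]
    - [0,0,0.003,0,0,0,-1]
    - [0,0,0.003,0,0,0,-1]

```text
clock: 7.28
position: [0.5368, -0.1044, 0.0669]
ee_rot: [0.691, 0.723, 0.001, 0.001]
ft_force: [-0.2, 0.3, -1.8]
grip_width: 0.143
grasp_force: 49.1
```

```bash
python3 - <<'E'
from h import *
o=get_obs(); print({k:np.round(o[k],4) for k in('clock','position','ee_rot','grip_width','grasp_force','ft_force','torque')})
c=cam('wrist','w3'); np.savez('w3.npz',**c)
print('tip top depth',dep(c,323,175),dep(c,323,220),'cup',[dep(c,320,v)[2] for v in (20,40,60,80)])
c=cam('top','t3'); cv2.imwrite('pics/t3c.png',cv2.resize(c['color'][175:285,270:420,::-1],None,fx=5,fy=5))
E
```

```text
{'clock': np.float64(7.2833), 'position': array([ 0.5368, -0.1044,  0.0669]), 'ee_rot': array([6.911e-01, 7.228e-01, 9.000e-04, 6.000e-04]), 'grip_width': np.float64(0.1434), 'grasp_force': np.float64(49.1086), 'ft_force': array([-0.2057,  0.3265, -1.8422]), 'torque': array([-0.0103, -0.0406,  0.0106])}
tip top depth [ 0.5348669  -0.04676067  0.06542525] [ 0.53551091 -0.06103599  0.0640335 ] cup [np.float64(0.06471604497716255), np.float64(0.06344503830180868), np.float64(0.06526437125695929), np.float64(0.021467321723604965)]
```

>>> jog_arm:
  increments:
    - [0,0,0.001,0,0,0,-1]
    - [0,0,0.001,0,0,0,-1]
    - [0,0,0.0015,0,0,0,-1]
    - [0,0,0.002,0,0,0,-1]
    - [0,0,0.002,0,0,0,-1]

```text
clock: 7.8
position: [0.5364, -0.1043, 0.0642]
ee_rot: [0.691, 0.723, 0.001, 0.0]
ft_force: [-0.2, -1.0, -1.0]
grip_width: 0.14
grasp_force: 49.2
```

>>> jog_arm:
  increments:
    - [0,0,0.0005,0,0,0,-1]
    - [0,0,0.0005,0,0,0,-1]
    - [0,0,0.001,0,0,0,-1]
    - [0,0,0.001,0,0,0,-1]
    - [0,0,0.001,0,0,0,-1]

```text
clock: 8.22
position: [0.5365, -0.1043, 0.064]
ee_rot: [0.691, 0.723, 0.0, 0.0]
ft_force: [-5.1, -0.3, 9.5]
grip_width: 0.148
grasp_force: 50.3
```

```bash
python3 - <<'E'
from h import *
o=get_obs(); print({k:np.round(o[k],4) for k in('clock','position','ft_force','torque')})
E
```

```text
{'clock': np.float64(8.2167), 'position': array([ 0.5365, -0.1043,  0.064 ]), 'ft_force': array([-5.0965, -0.3031,  9.5409]), 'torque': array([0.0751, 1.0921, 0.0082])}
```

Contact with the V rests, leaning slightly to +x. I'll ease back 0.5 mm and release.

>>> jog_arm:
  increments:
    - [0,-0.0005,0,0,0,0,-1]
    - [0,-0.0008,0,0,0,0,-1]
    - [0,-0.0008,0,0,0,0,-0.6]
    - [0,-0.0008,0,0,0,0,-0.4]
    - [0,-0.0008,0,0,0,0,-0.3]

```text
clock: 8.63
position: [0.5356, -0.1043, 0.0631]
ee_rot: [0.691, 0.723, 0.001, 0.0]
ft_force: [0.4, -0.0, -1.4]
grip_width: 0.348
grasp_force: 0.0
```

>>> jog_arm:
  increments:
    - [0,0,0,0,0,0,-0.3]
    - [0,0,0,0,0,0,-0.3]
    - [0,0,0,0,0,0,-0.3]
    - [0,0,0,0,0,0,-0.3]
    - [0,0,0,0,0,0,-0.3]

```text
clock: 9.05
position: [0.5356, -0.1043, 0.0632]
ee_rot: [0.691, 0.723, 0.001, 0.0]
ft_force: [0.1, 0.2, 0.3]
grip_width: 0.349
grasp_force: 0.0
```

>>> jog_arm:
  increments:
    - [0,0,-0.02,0,0,0,-0.3]
    - [0,0,-0.05,0,0,0,-0.3]
    - [0,0,-0.09,0,0,0,-0.3]
    - [0,0,-0.096,0,0,0,-0.3]
    - [0,0,-0.096,0,0,0,-0.3]

```text
clock: 9.47
position: [0.5373, -0.1046, 0.1623]
ee_rot: [0.691, 0.723, 0.002, 0.003]
ft_force: [0.5, 0.2, -0.3]
grip_width: 0.347
grasp_force: 0.0
```

```bash
python3 - <<'E'
from h import *
o=get_obs(); print({k:np.round(o[k],4) for k in('clock','position','ee_rot','ft_force')})
c=cam('wrist','w4'); np.savez('w4.npz',**c)
E
```

```text
{'clock': np.float64(9.4667), 'position': array([ 0.5373, -0.1046,  0.1623]), 'ee_rot': array([0.6911, 0.7228, 0.0018, 0.0026]), 'ft_force': array([ 0.536 ,  0.2376, -0.2798])}
```

View pics/w4.png

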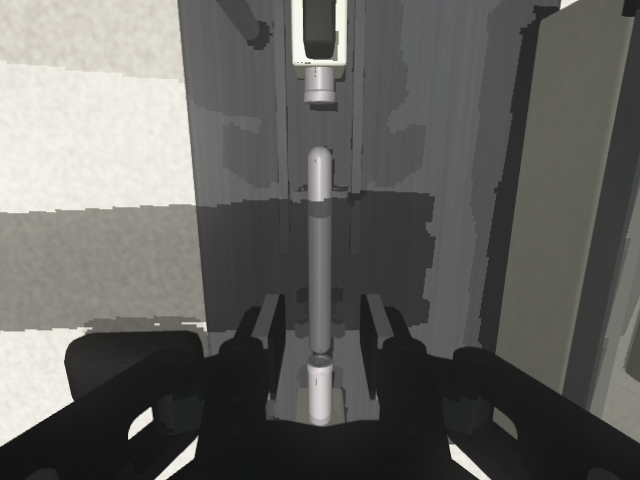

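The rod now lies in the rests. Its far tip is at (319,147) and its near tip at (320,352), just short of the head cup rim at (320,357). The tail cup rim is at (320,101) and the fin is at (319,30).

```bash
python3 - <<'E'
from h import *
c=dict(np.load('w4.npz')); t=dict(np.load('top0.npz'))
P=dict(far=(319.5,147),near=(320,352),head=(320,357),tail=(320,102))
for k,v in P.items(): print(k,onz(c,*v,.055))
print('fin top', [dep(c,319,v) for v in (10,25,40)])
f=lambda u,v,z: onz(t,270+u/5-.4,175+v/5-.4,z)
e=[f(97,331,.1),f(157,331,.1)]; print('fin ends',e,'centre',(e[0]+e[1])/2, 'tailcup',f(195,331,.055))
print(dep(t,270+128/5,175+331/5), dep(t,270+94/5,175+331/5))
E
```

```text
far [ 0.53400419 -0.04040478  0.055     ]
near [ 0.53981717 -0.17017205  0.055     ]
head [ 0.53997408 -0.17385244  0.055     ]
tail [ 0.53327152 -0.01656843  0.055     ]
fin top [array([0.53140052, 0.01604231, 0.0964742 ]), array([0.53165005, 0.01011051, 0.09764531]), array([0.53189077, 0.00436535, 0.09782297])]
fin ends [array([0.52936138, 0.03205092, 0.1       ]), array([0.52968686, 0.00169424, 0.1       ])] centre [0.52952412 0.01687258 0.1       ] tailcup [ 0.53225771 -0.01670291  0.055     ]
[0.5286928  0.01548656 0.09677492] [ 0.46408576 -0.0407486   1.35204266]
```

```bash
python3 - <<'E'
from h import *
plan([((.531,.013,.162),2.5),((.531,.013,.097),2.5)])
E
```

```text
[0.1177, 0.0001, -0.0017] [0.003, 0.0, 0.001] len 0.118 rot 0.2
[0.0, -0.0, 0.065] [0.0, 0.0, 0.0] len 0.065 rot 0.0
```

>>> jog_arm:
  increments:
    - [0.118,0,-0.002,0,0,0,-0.4]
    - [0.118,0,-0.002,0,0,0,-0.4]
    - [0.118,0,-0.002,0,0,0,-0.4]
    - [0.118,0,-0.002,0,0,0,-0.4]
    - [0.118,0,-0.002,0,0,0,-0.4]

```text
clock: 9.93
position: [0.5294, 0.0157, 0.1603]
ee_rot: [0.689, 0.724, 0.0, -0.001]
ft_force: [-0.2, -1.8, 0.4]
grip_width: 0.3
grasp_force: 0.0
```

```bash
python3 - <<'E'
from h import *
o=get_obs(); print({k:np.round(o[k],4) for k in('clock','position','ee_rot','ft_force','grip_width')})
c=cam('wrist','w5'); np.savez('w5.npz',**c)
E
```

```text
{'clock': np.float64(9.9333), 'position': array([0.5294, 0.0157, 0.1603]), 'ee_rot': array([ 6.894e-01,  7.244e-01,  3.000e-04, -6.000e-04]), 'ft_force': array([-0.2052, -1.7969,  0.3592]), 'grip_width': np.float64(0.3005)}
```

View pics/w5.png

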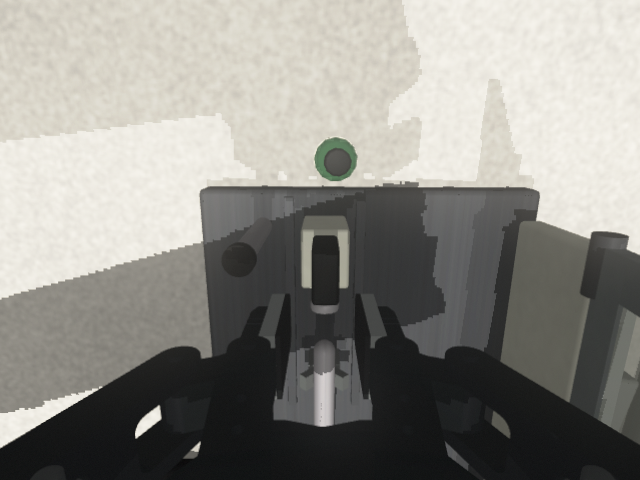

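The black fin is at columns 312–338, rows 236–303, and the finger gap is centred at about column 324. The post is at (239,260) and the bottle at (336,160).

```bash
python3 - <<'E'
from h import *
c=dict(np.load('w5.npz'))
for u,v in ((325,238),(325,268),(325,300)): print(dep(c,u,v), onz(c,u,v,.099))
print(onz(c,312,268,.099),onz(c,338,268,.099))
d=(onz(c,325,238,.099)+onz(c,325,301,.099))/2; print(d)
p=get_obs()['position']; print(p)
plan([((d[0],d[1]-.002,.125),2.5),((d[0],d[1]-.002,.097),2.5)])
E
```

```text
[0.53050078 0.03278913 0.07505661] [0.53002254 0.03871736 0.099     ]
[0.53080781 0.02334267 0.09819924] [0.53078841 0.02360819 0.099     ]
[0.53167522 0.00627624 0.09787282] [0.53164255 0.00675558 0.099     ]
[0.52443149 0.02329922 0.099     ] [0.53714554 0.0239173  0.099     ]
[0.53084621 0.02246676 0.099     ]
[0.52962629 0.01364795 0.1602151 ]
[0.0067, 0.0016, 0.0352] [-0.0, -0.001, 0.003] len 0.036 rot 0.2
[0.0, -0.0, 0.028] [-0.0, 0.0, -0.0] len 0.028 rot 0.0
```

>>> jog_arm:
  increments:
    - [0.002,0.0013,0.02,0,0,0,-0.4]
    - [0.002,0.0013,0.04,0,0,0,-0.4]
    - [0.002,0.0013,0.055,0,0,0,-0.4]
    - [0.002,0.0013,0.063,0,0,0,-0.4]
    - [0.002,0.0013,0.063,0,0,0,-0.4]

```text
clock: 10.4
position: [0.5302, 0.0141, 0.0961]
ee_rot: [0.692, 0.722, -0.001, -0.001]
ft_force: [-0.8, -0.4, -0.6]
grip_width: 0.304
grasp_force: 0.0
```

>>> jog_arm:
  increments:
    - [0,0,0,0,0,0,-0.5]
    - [0,0,0,0,0,0,-0.6]
    - [0,0,0,0,0,0,-0.7]
    - [0,0,0,0,0,0,-1]
    - [0,0,0,0,0,0,-1]
  grip_force: 30

```text
clock: 10.82
position: [0.5309, 0.0152, 0.0991]
ee_rot: [0.691, 0.723, -0.0, 0.0]
ft_force: [-7.9, -0.1, 5.1]
grip_width: 0.16
grasp_force: 29.6
```

```bash
python3 - <<'E'
from h import *
o=get_obs(); print({k:np.round(o[k],4) for k in('clock','position','ee_rot','ft_force','grip_width')})
E
```

```text
{'clock': np.float64(10.8167), 'position': array([0.5309, 0.0152, 0.0991]), 'ee_rot': array([ 6.911e-01,  7.228e-01, -1.000e-04,  1.000e-04]), 'ft_force': array([-7.8748, -0.1102,  5.0899]), 'grip_width': np.float64(0.1595)}
```

>>> jog_arm:
  increments:
    - [-0.003,-0.001,0,0,0,0,-1]
    - [-0.007,-0.001,0,0,0,0,-1]
    - [-0.012,-0.001,0,0,0,0,-1]
    - [-0.017,-0.001,0,0,0,0,-1]
    - [-0.02,-0.001,0,0,0,0,-1]

```text
clock: 11.23
position: [0.5318, -0.0053, 0.0991]
ee_rot: [0.691, 0.723, 0.001, 0.001]
ft_force: [-3.2, 1.9, 7.6]
grip_width: 0.16
grasp_force: 31.0
```

>>> jog_arm:
  increments:
    - [-0.001,0,0,0,0,0,-1]
    - [-0.002,0,0,0,0,0,-1]
    - [-0.003,0,0,0,0,0,-1]
    - [-0.004,0,0,0,0,0,-1]
    - [-0.005,0,0,0,0,0,-1]

```text
clock: 11.65
position: [0.5319, -0.0097, 0.0991]
ee_rot: [0.691, 0.723, 0.001, 0.0]
ft_force: [-3.1, 2.6, 6.3]
grip_width: 0.154
grasp_force: 30.9
```

>>> jog_arm:
  increments:
    - [-0.001,0,0,0,0,0,-1]
    - [-0.0015,0,0,0,0,0,-1]
    - [-0.002,0,0,0,0,0,-1]
    - [-0.0025,0,0,0,0,0,-1]
    - [-0.003,0,0,0,0,0,-1]

```text
clock: 12.07
position: [0.5321, -0.0125, 0.0991]
ee_rot: [0.691, 0.723, 0.001, 0.0]
ft_force: [-2.5, 3.1, 7.9]
grip_width: 0.16
grasp_force: 30.9
```

```bash
python3 - <<'E'
from h import *
c=cam('wrist','w6'); np.savez('w6.npz',**c); t=cam('top','t6'); np.savez('t6.npz',**t)
cv2.imwrite('pics/t6c.png',cv2.resize(t['color'][175:285,270:420,::-1],None,fx=5,fy=5,interpolation=cv2.INTER_CUBIC))
E
```

>>> jog_arm:
  increments:
    - [-0.0005,0,0,0,0,0,-1]
    - [-0.001,0,0,0,0,0,-1]
    - [-0.0015,0,0,0,0,0,-1]
    - [-0.002,0,0,0,0,0,-1]
    - [-0.002,0,0,0,0,0,-1]

```text
clock: 12.58
position: [0.5322, -0.0146, 0.0991]
ee_rot: [0.691, 0.723, 0.001, 0.0]
ft_force: [-2.1, 2.0, 7.9]
grip_width: 0.156
grasp_force: 30.9
```

>>> jog_arm:
  increments:
    - [-0.0003,0,0,0,0,0,-1]
    - [-0.0006,0,0,0,0,0,-1]
    - [-0.001,0,0,0,0,0,-1]
    - [-0.001,0,0,0,0,0,-1]
    - [-0.001,0,0,0,0,0,-1]

```text
clock: 13.0
position: [0.5322, -0.0156, 0.0991]
ee_rot: [0.691, 0.723, 0.001, 0.0]
ft_force: [-3.8, 2.3, 7.3]
grip_width: 0.158
grasp_force: 30.9
```

>>> jog_arm:
  increments:
    - [-0.0003,0,0,0,0,0,-1]
    - [-0.0006,0,0,0,0,0,-1]
    - [-0.001,0,0,0,0,0,-1]
    - [-0.001,0,0,0,0,0,-1]
    - [-0.001,0,0,0,0,0,-1]

```text
clock: 13.42
position: [0.5323, -0.0166, 0.0991]
ee_rot: [0.691, 0.723, 0.001, 0.0]
ft_force: [-3.0, 3.0, 7.1]
grip_width: 0.152
grasp_force: 30.9
```

>>> jog_arm:
  increments:
    - [-0.0003,0,0,0,0,0,-1]
    - [-0.0006,0,0,0,0,0,-1]
    - [-0.001,0,0,0,0,0,-1]
    - [-0.001,0,0,0,0,0,-1]
    - [-0.001,0,0,0,0,0,-1]

```text
clock: 13.83
position: [0.5323, -0.0174, 0.0991]
ee_rot: [0.691, 0.723, 0.001, 0.0]
ft_force: [-4.3, 3.0, 8.1]
grip_width: 0.157
grasp_force: 30.9
```

```bash
python3 - <<'E'
from h import *
print(get_obs()['ft_force'])
t=cam('top','t7')
cv2.imwrite('pics/t7c.png',cv2.resize(t['color'][185:275,275:415,::-1],None,fx=5.5,fy=5.5,interpolation=cv2.INTER_CUBIC))
E
```

```text
[-4.30132846  2.97875028  8.06108144]
```

View pics/t7c.png

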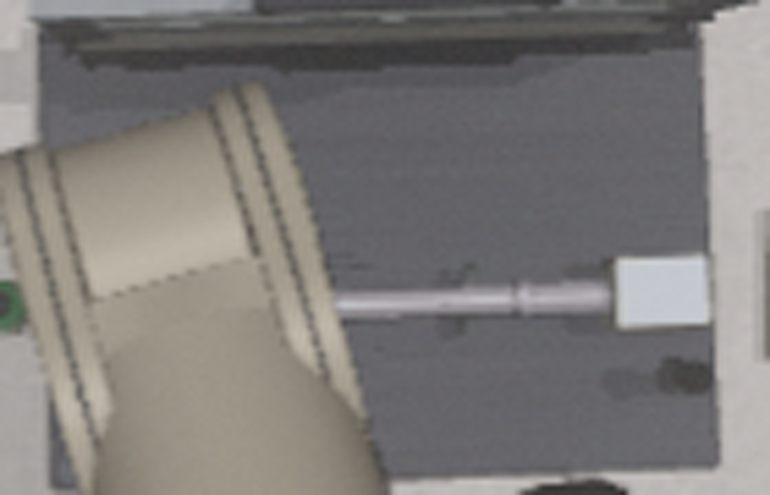

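The top view shows the rod's end at the head cup rim, about (520,298) in the crop, with the arm over the tailstock. I'll keep pressing in small steps and watch the force.

>>> jog_arm:
  increments:
    - [-0.0003,0,0,0,0,0,-1]
    - [-0.0006,0,0,0,0,0,-1]
    - [-0.001,0,0,0,0,0,-1]
    - [-0.001,0,0,0,0,0,-1]
    - [-0.001,0,0,0,0,0,-1]

```text
clock: 14.3
position: [0.5323, -0.0178, 0.0991]
ee_rot: [0.691, 0.723, 0.001, 0.0]
ft_force: [-3.2, 5.5, 6.5]
grip_width: 0.16
grasp_force: 30.9
```

>>> jog_arm:
  increments:
    - [-0.0003,0,0,0,0,0,-1]
    - [-0.0006,0,0,0,0,0,-1]
    - [-0.001,0,0,0,0,0,-1]
    - [-0.001,0,0,0,0,0,-1]
    - [-0.001,0,0,0,0,0,-1]

```text
clock: 14.72
position: [0.5323, -0.0181, 0.0991]
ee_rot: [0.691, 0.723, 0.002, -0.0]
ft_force: [-3.2, 7.4, 7.7]
grip_width: 0.156
grasp_force: 30.9
```

Force is building with almost no motion, so the rod is clamped. I'll release, rise, and verify.

>>> jog_arm:
  increments:
    - [0,0,0,0,0,0,-0.7]
    - [0,0,0,0,0,0,-0.5]
    - [0,0,0,0,0,0,-0.4]
    - [0,0,0,0,0,0,-0.4]
    - [0,0,0,0,0,0,-0.4]

```text
clock: 15.13
position: [0.5322, -0.0202, 0.0983]
ee_rot: [0.691, 0.723, 0.001, 0.0]
ft_force: [-0.3, 0.3, -0.3]
grip_width: 0.3
grasp_force: 0.0
```

>>> jog_arm:
  increments:
    - [0,0,-0.02,0,0,0,-0.4]
    - [0,0,-0.05,0,0,0,-0.4]
    - [0,0,-0.09,0,0,0,-0.4]
    - [0,0,-0.13,0,0,0,-0.4]
    - [0,0,-0.15,0,0,0,-0.4]

```text
clock: 15.55
position: [0.5331, -0.0195, 0.2529]
ee_rot: [0.691, 0.723, 0.002, 0.002]
ft_force: [-0.1, -0.5, -0.5]
grip_width: 0.301
grasp_force: 0.0
```

>>> jog_arm:
  increments:
    - [0,-0.04,-0.03,0,0,0,-0.3]
    - [0,-0.08,-0.06,0,0,0,-0.3]
    - [0,-0.1,-0.09,0,0,0,-0.3]
    - [0,-0.1,-0.11,0,0,0,-0.3]
    - [0,-0.1,-0.11,0,0,0,-0.3]

```text
clock: 15.97
position: [0.4321, -0.0244, 0.3636]
ee_rot: [0.692, 0.722, 0.002, 0.004]
ft_force: [0.7, -0.1, 0.0]
grip_width: 0.349
grasp_force: 0.0
```

```bash
python3 - <<'E'
from h import *
o=get_obs(); print({k:np.round(o[k],4) for k in('clock','position','ee_rot','ft_force','grip_width','joint_pos')})
t=cam('top','t8'); np.savez('t8.npz',**t); s=cam('scene','s8'); np.savez('s8.npz',**s); w=cam('wrist','w8'); np.savez('w8.npz',**w)
a=cv2.resize(t['color'][170:270,275:415,::-1],(560,400),interpolation=cv2.INTER_CUBIC)
b=cv2.resize(w['color'][:,:,::-1],(240,180))
c=cv2.resize(s['color'][150:290,225:355,::-1],(240,260),interpolation=cv2.INTER_CUBIC)
im=np.zeros((440,800,3),np.uint8); im[:400,:560]=a; im[:180,560:]=b; im[180:440,560:]=c; cv2.imwrite('pics/m8.png',im)
E
```

```text
{'clock': np.float64(15.9667), 'position': array([ 0.4321, -0.0244,  0.3636]), 'ee_rot': array([0.6915, 0.7223, 0.0016, 0.0045]), 'ft_force': array([ 0.6949, -0.0921,  0.0141]), 'grip_width': np.float64(0.3494), 'joint_pos': array([ 0.8624, -0.1408, -0.8044,  1.7161, -0.098 ,  1.5149,  0.1111])}
```

View pics/m8.png

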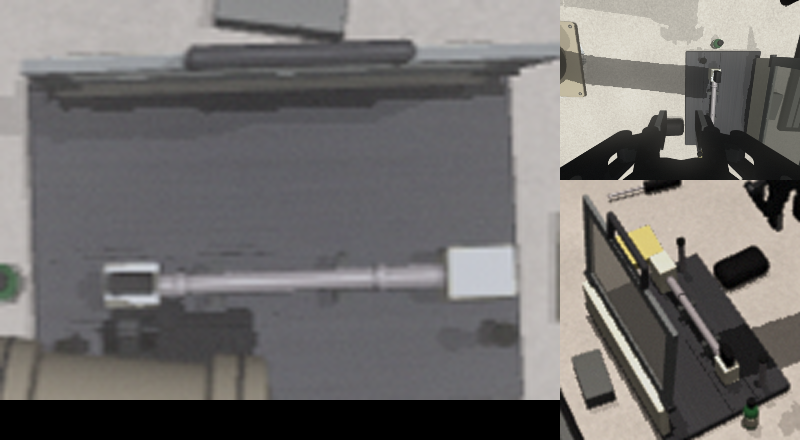

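The picture shows the rod seated between both cups, with rims at crop (187,283) and (376,278). The tailstock is released, the cover is still up, and the bar runs from (186,57) to (415,50).

```bash
python3 - <<'E'
from h import *
t=dict(np.load('t8.npz')); f=lambda u,v,z: onz(t,275+u/4-.4,170+v/4-.4,z)
a=f(187,283,.055);b=f(376,278,.055); print(a,b,'gap',np.linalg.norm(a-b),'tail',.171-np.linalg.norm(a-b))
for u,v in ((195,57),(250,55),(300,53),(350,52),(405,50)): print('bar',f(u,v,.326),dep(t,275+u/4-.4,170+v/4-.4))
# band rows of bar at centre column
print([ (v,t['color'][v,350].tolist(),np.round(dep(t,350,v)[[0,2]],3).tolist()) for v in range(179,190)])
E
```

```text
[ 0.53379701 -0.05013223  0.055     ] [ 0.53841216 -0.17445942  0.055     ] gap 0.12441281532264782 tail 0.04658718467735219
bar [ 0.6376847  -0.05111269  0.326     ] [ 0.63772077 -0.05111484  0.32578681]
bar [ 0.63913378 -0.07990005  0.326     ] [ 0.63847838 -0.07975346  0.32984161]
bar [ 0.64056463 -0.10611471  0.326     ] [ 0.64046134 -0.10607645  0.32660054]
bar [ 0.64148229 -0.13238505  0.326     ] [ 0.6407399  -0.13200156  0.33029391]
bar [ 0.64298876 -0.16135307  0.326     ] [ 0.64222544 -0.16083848  0.33037783]
[(179, [102, 99, 99], [0.708, -0.002]), (180, [121, 119, 117], [0.704, 0.001]), (181, [80, 80, 83], [0.643, 0.332]), (182, [88, 90, 93], [0.642, 0.328]), (183, [101, 100, 105], [0.64, 0.327]), (184, [84, 83, 88], [0.637, 0.331]), (185, [78, 75, 79], [0.636, 0.325]), (186, [72, 73, 73], [0.642, 0.277]), (187, [102, 104, 102], [0.656, 0.18]), (188, [78, 78, 76], [0.662, 0.125]), (189, [80, 81, 79], [0.663, 0.102])]
```

```bash
python3 - <<'E'
from h import *
plan([((.52,-.07,.41),2.5),((.64,-.106,.41),2.5),((.64,-.106,.36),2.5)])
E
```

```text
[-0.0494, 0.086, -0.0519] [0.002, -0.0, 0.001] len 0.112 rot 0.1
[-0.0412, 0.1184, -0.0] [-0.0, -0.0, -0.0] len 0.125 rot 0.0
[-0.0, -0.0, 0.05] [-0.0, -0.0, -0.0] len 0.050 rot 0.0
```

>>> jog_arm:
  increments:
    - [-0.05,0.086,-0.05,0,0,0,-0.3]
    - [-0.05,0.086,-0.05,0,0,0,-0.3]
    - [-0.05,0.086,-0.05,0,0,0,-0.3]
    - [-0.05,0.086,-0.05,0,0,0,-0.3]
    - [-0.05,0.086,-0.05,0,0,0,-0.3]

```text
clock: 16.53
position: [0.521, -0.0707, 0.4061]
ee_rot: [0.691, 0.723, 0.001, -0.002]
ft_force: [-0.4, 1.5, -0.2]
grip_width: 0.351
grasp_force: 0.0
```

>>> jog_arm:
  increments:
    - [-0.041,0.118,0,0,0,0,-0.3]
    - [-0.041,0.118,0,0,0,0,-0.3]
    - [-0.041,0.118,0,0,0,0,-0.3]
    - [-0.041,0.118,0,0,0,0,-0.3]
    - [-0.041,0.118,0,0,0,0,-0.3]

```text
clock: 16.95
position: [0.6408, -0.1055, 0.4038]
ee_rot: [0.69, 0.723, 0.0, -0.003]
ft_force: [-1.0, 1.1, 0.5]
grip_width: 0.349
grasp_force: 0.0
```

```bash
python3 - <<'E'
from h import *
o=get_obs(); print({k:np.round(o[k],4) for k in('clock','position','ee_rot','ft_force','grip_width','joint_pos')})
c=cam('wrist','w9'); np.savez('w9.npz',**c)
plan([((.640,-.106,.36),2.5),((.640,-.106,.33),2.5)])
E
```

```text
{'clock': np.float64(16.95), 'position': array([ 0.6408, -0.1055,  0.4038]), 'ee_rot': array([ 0.6904,  0.7234,  0.    , -0.0034]), 'ft_force': array([-0.9597,  1.0969,  0.5234]), 'grip_width': np.float64(0.3486), 'joint_pos': array([ 0.6043,  0.4764, -0.8204,  1.0737,  0.3408,  1.7246, -0.0577])}
[-0.0015, 0.0002, 0.0462] [-0.002, -0.003, 0.004] len 0.046 rot 0.3
[-0.0001, 0.0, 0.03] [0.0, -0.0, -0.0] len 0.030 rot 0.0
```

View pics/w9.png

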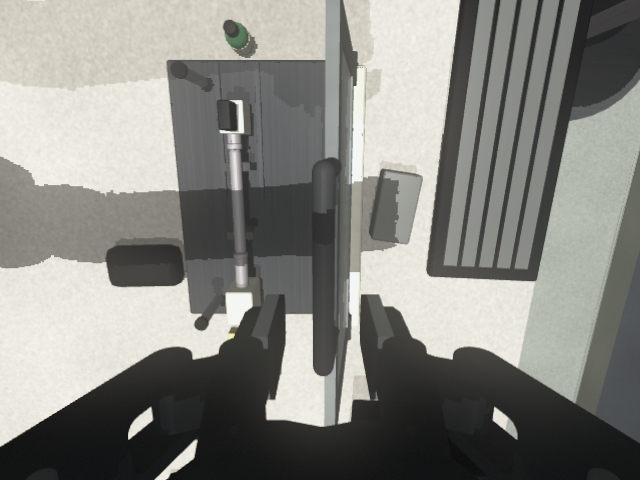

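The bar at columns 313–335 (rows 160–370) is centred in the finger gap of 285–362. The clamped rod is visible at (237,200). I'll descend and grip.

>>> jog_arm:
  increments:
    - [-0.001,0,0.02,0,0,0.003,-0.3]
    - [-0.001,0,0.045,0,0,0.003,-0.3]
    - [-0.001,0,0.06,0,0,0.003,-0.3]
    - [-0.001,0,0.073,0,0,0.003,-0.3]
    - [-0.001,0,0.073,0,0,0.003,-0.3]

```text
clock: 17.42
position: [0.6377, -0.1061, 0.334]
ee_rot: [0.692, 0.722, -0.001, -0.0]
ft_force: [-0.4, 0.2, 0.4]
grip_width: 0.346
grasp_force: 0.0
```

>>> jog_arm:
  increments:
    - [0,0,0,0,0,0,-0.5]
    - [0,0,0,0,0,0,-0.6]
    - [0,0,0,0,0,0,-0.7]
    - [0,0,0,0,0,0,-1]
    - [0,0,0,0,0,0,-1]
  grip_force: 30

```text
clock: 17.83
position: [0.64, -0.1065, 0.3371]
ee_rot: [0.692, 0.722, 0.001, 0.001]
ft_force: [-0.9, 0.2, 6.9]
grip_width: 0.127
grasp_force: 29.4
```

```bash
cat >> h.py <<'E'
def arc(ths,p=None,th0=None,H=(.667,.105),r=.22,yaw=2.5):
    """bar-following path: prints tool shifts (y,z) relative to bar at th0"""
    for th in ths: print('%.2f'%th, 'y %.4f z %.4f'%(-r*(np.cos(th)-np.cos(th0)), -r*(np.sin(th)-np.sin(th0))))
E
python3 - <<'E'
from h import *
o=get_obs(); print({k:np.round(o[k],4) for k in('clock','position','ee_rot','ft_force','grip_width','grasp_force')})
arc(np.arange(1.45,-.06,-.05),th0=1.45)
E
```

```text
{'clock': np.float64(17.8333), 'position': array([ 0.64  , -0.1065,  0.3371]), 'ee_rot': array([0.692 , 0.7219, 0.0013, 0.001 ]), 'ft_force': array([-0.9225,  0.2091,  6.9116]), 'grip_width': np.float64(0.1269), 'grasp_force': np.float64(29.3638)}
1.45 y -0.0000 z -0.0000
1.40 y -0.0109 z 0.0016
1.35 y -0.0217 z 0.0037
1.30 y -0.0323 z 0.0064
1.25 y -0.0429 z 0.0096
1.20 y -0.0532 z 0.0133
1.15 y -0.0634 z 0.0176
1.10 y -0.0733 z 0.0223
1.05 y -0.0830 z 0.0276
1.00 y -0.0924 z 0.0333
0.95 y -0.1015 z 0.0394
0.90 y -0.1102 z 0.0461
0.85 y -0.1187 z 0.0531
0.80 y -0.1268 z 0.0606
0.75 y -0.1345 z 0.0684
0.70 y -0.1418 z 0.0767
0.65 y -0.1486 z 0.0853
0.60 y -0.1551 z 0.0942
0.55 y -0.1610 z 0.1034
0.50 y -0.1666 z 0.1129
0.45 y -0.1716 z 0.1227
0.40 y -0.1761 z 0.1327
0.35 y -0.1802 z 0.1430
0.30 y -0.1837 z 0.1534
0.25 y -0.1867 z 0.1640
0.20 y -0.1891 z 0.1747
0.15 y -0.1910 z 0.1855
0.10 y -0.1924 z 0.1964
0.05 y -0.1932 z 0.2074
-0.00 y -0.1935 z 0.2184
-0.05 y -0.1932 z 0.2294
```

>>> jog_arm:
  increments:
    - [0,-0.011,0.0016,0,0,0,-1]
    - [0,-0.0217,0.0037,0,0,0,-1]
    - [0,-0.0323,0.0064,0,0,0,-1]
    - [0,-0.0429,0.0096,0,0,0,-1]
    - [0,-0.0532,0.0133,0,0,0,-1]

```text
clock: 18.25
position: [0.5867, -0.1088, 0.3227]
ee_rot: [0.692, 0.722, 0.001, 0.001]
ft_force: [-3.9, -0.1, 7.8]
grip_width: 0.124
grasp_force: 31.4
```

```bash
python3 - <<'E'
from h import *
o=get_obs(); print({k:np.round(o[k],4) for k in('clock','position','ee_rot','ft_force','grip_width','grasp_force')})
t=cam('top')
for u in (335,345,350,360,365):
  q=[dep(t,u,v) for v in range(170,240)]; q=[x for x in q if x[2]>.27]; print(u,len(q),np.round(np.mean(q,0),4) if q else '')
E
```

```text
{'clock': np.float64(18.25), 'position': array([ 0.5867, -0.1088,  0.3227]), 'ee_rot': array([0.692 , 0.7219, 0.0013, 0.0009]), 'ft_force': array([-3.9497, -0.0979,  7.7606]), 'grip_width': np.float64(0.1243), 'grasp_force': np.float64(31.3599)}
335 70 [ 0.5488 -0.0637  0.6819]
345 70 [ 0.5467 -0.0765  0.6984]
350 70 [ 0.5493 -0.084   0.6841]
360 70 [ 0.5493 -0.0975  0.6866]
365 70 [ 0.548  -0.1033  0.6971]
```

>>> jog_arm:
  increments:
    - [0,-0.0102,0.0043,0,0,0,-1]
    - [0,-0.0201,0.009,0,0,0,-1]
    - [0,-0.0298,0.0143,0,0,0,-1]
    - [0,-0.0392,0.02,0,0,0,-1]
    - [0,-0.0483,0.0261,0,0,0,-1]

```text
clock: 18.72
position: [0.5386, -0.1111, 0.2965]
ee_rot: [0.692, 0.722, 0.001, 0.001]
ft_force: [-2.0, -0.6, 3.5]
grip_width: 0.125
grasp_force: 30.8
```

>>> jog_arm:
  increments:
    - [0,-0.0087,0.0067,0,0,0,-1]
    - [0,-0.0172,0.0137,0,0,0,-1]
    - [0,-0.0253,0.0212,0,0,0,-1]
    - [0,-0.033,0.029,0,0,0,-1]
    - [0,-0.0403,0.0373,0,0,0,-1]

```text
clock: 19.13
position: [0.4985, -0.1128, 0.2589]
ee_rot: [0.692, 0.722, 0.001, 0.001]
ft_force: [-2.5, -0.0, 2.9]
grip_width: 0.123
grasp_force: 31.2
```

>>> jog_arm:
  increments:
    - [0,-0.0068,0.0086,0,0,0,-1]
    - [0,-0.0133,0.0175,0,0,0,-1]
    - [0,-0.0192,0.0267,0,0,0,-1]
    - [0,-0.0248,0.0362,0,0,0,-1]
    - [0,-0.0298,0.046,0,0,0,-1]

```text
clock: 19.55
position: [0.4687, -0.1141, 0.2126]
ee_rot: [0.692, 0.722, 0.001, 0.001]
ft_force: [1.6, -1.8, -0.6]
grip_width: 0.124
grasp_force: 31.3
```

>>> jog_arm:
  increments:
    - [0,-0.0028,0.006,0,0,0,-1]
    - [0,-0.0054,0.0121,0,0,0,-1]
    - [0,-0.0078,0.0182,0,0,0,-1]
    - [0,-0.01,0.0244,0,0,0,-1]
    - [0,-0.0121,0.0307,0,0,0,-1]

```text
clock: 19.97
position: [0.4564, -0.1146, 0.1813]
ee_rot: [0.692, 0.722, 0.001, 0.0]
ft_force: [-2.2, -2.1, 1.3]
grip_width: 0.124
grasp_force: 31.4
```

```bash
python3 - <<'E'
from h import *
o=get_obs(); print({k:np.round(o[k],4) for k in('clock','position','ee_rot','ft_force','grip_width','grasp_force')})
arc([.28,.26,.24,.22,.2],th0=.3);arc([.18,.16,.14,.12,.10],th0=.2);arc([.08,.06,.04,.03,.02],th0=.1)
E
```

```text
{'clock': np.float64(19.9667), 'position': array([ 0.4564, -0.1146,  0.1813]), 'ee_rot': array([6.921e-01, 7.218e-01, 7.000e-04, 3.000e-04]), 'ft_force': array([-2.2426, -2.102 ,  1.2587]), 'grip_width': np.float64(0.124), 'grasp_force': np.float64(31.4307)}
0.28 y -0.0013 z 0.0042
0.26 y -0.0024 z 0.0085
0.24 y -0.0035 z 0.0127
0.22 y -0.0045 z 0.0170
0.20 y -0.0054 z 0.0213
0.18 y -0.0008 z 0.0043
0.16 y -0.0016 z 0.0087
0.14 y -0.0022 z 0.0130
0.12 y -0.0028 z 0.0174
0.10 y -0.0033 z 0.0217
0.08 y -0.0004 z 0.0044
0.06 y -0.0007 z 0.0088
0.04 y -0.0009 z 0.0132
0.03 y -0.0010 z 0.0154
0.02 y -0.0011 z 0.0176
```

>>> jog_arm:
  increments:
    - [0,-0.0013,0.0042,0,0,0,-1]
    - [0,-0.0024,0.0085,0,0,0,-1]
    - [0,-0.0035,0.0127,0,0,0,-1]
    - [0,-0.0045,0.017,0,0,0,-1]
    - [0,-0.0054,0.0213,0,0,0,-1]

```text
clock: 20.38
position: [0.451, -0.1147, 0.1601]
ee_rot: [0.692, 0.722, 0.001, 0.0]
ft_force: [0.9, -2.7, -0.9]
grip_width: 0.12
grasp_force: 31.5
```

>>> jog_arm:
  increments:
    - [0,-0.0008,0.0043,0,0,0,-1]
    - [0,-0.0016,0.0087,0,0,0,-1]
    - [0,-0.0022,0.013,0,0,0,-1]
    - [0,-0.0028,0.0174,0,0,0,-1]
    - [0,-0.0033,0.0217,0,0,0,-1]

```text
clock: 20.8
position: [0.4477, -0.1148, 0.1383]
ee_rot: [0.692, 0.722, 0.001, 0.0]
ft_force: [-0.1, -2.2, -0.1]
grip_width: 0.123
grasp_force: 31.3
```

>>> jog_arm:
  increments:
    - [0,-0.0003,0.003,0,0,0,-1]
    - [0,-0.0005,0.006,0,0,0,-1]
    - [0,-0.0007,0.009,0,0,0,-1]
    - [0,-0.0009,0.012,0,0,0,-1]
    - [0,-0.001,0.015,0,0,0,-1]

```text
clock: 21.22
position: [0.4467, -0.1148, 0.1234]
ee_rot: [0.692, 0.722, 0.001, 0.0]
ft_force: [-1.6, -2.3, 0.7]
grip_width: 0.126
grasp_force: 31.4
```

Now I'll seek the stops in small steps.

>>> jog_arm:
  increments:
    - [0,0,0.001,0,0,0,-1]
    - [0,0,0.002,0,0,0,-1]
    - [0,0,0.003,0,0,0,-1]
    - [0,0,0.004,0,0,0,-1]
    - [0,0,0.005,0,0,0,-1]

```text
clock: 21.63
position: [0.4467, -0.1148, 0.1186]
ee_rot: [0.692, 0.722, 0.001, -0.0]
ft_force: [-3.4, -2.9, 0.2]
grip_width: 0.125
grasp_force: 31.5
```

>>> jog_arm:
  increments:
    - [0,0,0.0007,0,0,0,-1]
    - [0,0,0.0014,0,0,0,-1]
    - [0,0,0.002,0,0,0,-1]
    - [0,0,0.003,0,0,0,-1]
    - [0,0,0.003,0,0,0,-1]

```text
clock: 22.05
position: [0.4467, -0.1148, 0.1159]
ee_rot: [0.692, 0.722, 0.0, -0.0]
ft_force: [-4.7, 0.3, 6.1]
grip_width: 0.128
grasp_force: 32.2
```

>>> jog_arm:
  increments:
    - [0,0.0005,0.0005,0,0,0,-1]
    - [0,0.0005,0.001,0,0,0,-1]
    - [0,0.0005,0.0015,0,0,0,-1]
    - [0,0.0005,0.002,0,0,0,-1]
    - [0,0.0005,0.002,0,0,0,-1]

```text
clock: 22.47
position: [0.4467, -0.1148, 0.1154]
ee_rot: [0.692, 0.722, -0.001, -0.0]
ft_force: [-17.6, 0.9, 32.9]
grip_width: 0.123
grasp_force: 35.1
```

```bash
python3 - <<'E'
from h import *
o=get_obs(); print({k:np.round(o[k],4) for k in('position','ft_force')})
s=cam('scene','s10'); w=cam('wrist','w10')
im=np.hstack([cv2.resize(s['color'][150:290,225:355,::-1],(390,420),interpolation=cv2.INTER_CUBIC),cv2.resize(w['color'][:,:,::-1],(400,300))[:, :] if 0 else cv2.copyMakeBorder(cv2.resize(w['color'][:,:,::-1],(400,300)),0,120,0,0,cv2.BORDER_CONSTANT)])
cv2.imwrite('pics/m10.png',im)
E
```

```text
{'position': array([ 0.4467, -0.1148,  0.1154]), 'ft_force': array([-17.6407,   0.8996,  32.9252])}
```

The cover is firmly on its stops. I'll relieve the press, open, and rise straight up.

>>> jog_arm:
  increments:
    - [0,-0.0005,-0.0008,0,0,0,-1]
    - [0,-0.0005,-0.0012,0,0,0,-1]
    - [0,-0.0005,-0.0012,0,0,0,-0.75]
    - [0,-0.0005,-0.0012,0,0,0,-0.55]
    - [0,-0.0005,-0.0012,0,0,0,-0.45]

```text
clock: 22.98
position: [0.4472, -0.1144, 0.1151]
ee_rot: [0.692, 0.722, 0.001, 0.0]
ft_force: [0.0, -0.8, -0.1]
grip_width: 0.274
grasp_force: 0.0
```

>>> jog_arm:
  increments:
    - [0,0,0,0,0,0,-0.45]
    - [0,0,0,0,0,0,-0.45]
    - [0,0,-0.01,0,0,0,-0.45]
    - [0,0,-0.025,0,0,0,-0.45]
    - [0,0,-0.05,0,0,0,-0.45]

```text
clock: 23.4
position: [0.4458, -0.1143, 0.1646]
ee_rot: [0.692, 0.722, 0.0, -0.001]
ft_force: [0.8, -0.7, 0.2]
grip_width: 0.279
grasp_force: 0.0
```

>>> jog_arm:
  increments:
    - [0,0,-0.03,0,0,0,-0.45]
    - [0,-0.02,-0.06,0,0,0,-0.45]
    - [0,-0.04,-0.09,0,0,0,-0.45]
    - [0,-0.04,-0.12,0,0,0,-0.45]
    - [0,-0.04,-0.12,0,0,0,-0.45]

```text
clock: 23.82
position: [0.4082, -0.1169, 0.2909]
ee_rot: [0.692, 0.722, 0.001, 0.004]
ft_force: [1.3, -0.2, -0.2]
grip_width: 0.276
grasp_force: 0.0
```

```bash
python3 - <<'E'
from h import *
o=get_obs(); print({k:np.round(o[k],4) for k in('clock','position','ft_force')})
s=cam('scene'); w=cam('wrist')
im=np.hstack([cv2.resize(s['color'][150:290,225:355,::-1],(390,420),interpolation=cv2.INTER_CUBIC),cv2.copyMakeBorder(cv2.resize(w['color'][:,:,::-1],(400,300)),0,120,0,0,cv2.BORDER_CONSTANT)])
cv2.imwrite('pics/m11.png',im)
E
```

```text
{'clock': np.float64(23.8167), 'position': array([ 0.4082, -0.1169,  0.2909]), 'ft_force': array([ 1.2658, -0.1857, -0.2272])}
```

View pics/m11.png

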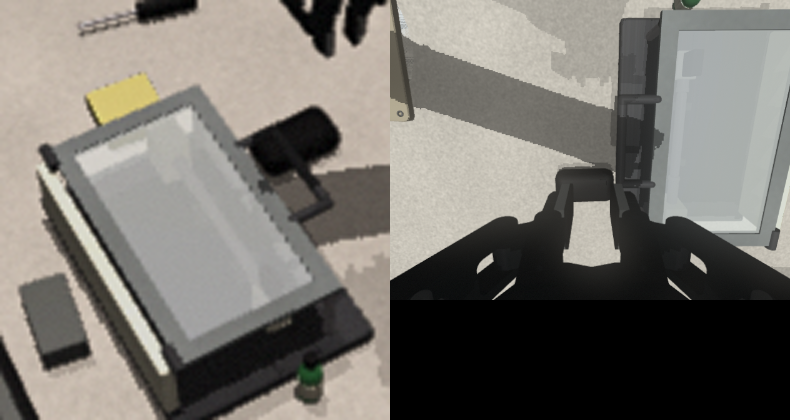

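The cover lies flat and down, and the rod is visible through the pane. The gripper is clear and the bystanders are in place. I'll let things settle, then hand in.

>>> jog_arm:
  increments:
    - [0,0,0,0,0,0,-0.45]
    - [0,0,0,0,0,0,-0.45]
    - [0,0,0,0,0,0,-0.45]
    - [0,0,0,0,0,0,-0.45]
    - [0,0,0,0,0,0,-0.45]

```text
clock: 24.33
position: [0.4066, -0.1164, 0.2844]
ee_rot: [0.692, 0.722, 0.001, -0.0]
ft_force: [0.0, -0.5, 0.0]
grip_width: 0.276
grasp_force: 0.0
```

```bash
python3 -c "
from h import *
print(workorder.hand_in())"
```

```text
the job is handed in; nothing more can be done
None
```

The job is handed in at about 24 s on the clock: the long rod is clamped between both cups, the cover was lowered gently onto its stops and released, and nothing else looks moved in the final views, but the hand-in returned no verdict.

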